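# Reset the tripped lathe switch

## Task

One of the two lever switches on the turner's bench has tripped: its lever stands nearly upright, between on and off. Reset it with closed fingertips, pushing and not gripping: push that lever gently away from the conduit end until it is fully off against its stop, then throw it towards the conduit end until it is fully on, and let go. Leave the other switch and the things around alone, and never force a lever.

Things in the scene. Friction and masses are not known exactly. Their poses are not given: they have to be found in the camera images.
- case_a: The tripped switch. Grey steel switch case fixed to the bench, 120 x 85 mm and 78 mm high (its foot plate 150 x 100 mm, 4 mm thick). Origin: centre of its underside on the bench; z up; its x axis runs from the off end to the on end, where a black conduit stub 40 mm long sticks out level, 35 mm above the bench. The lever pivots about the case's y axis, 60 mm above the origin.
- handle_a (a point): Centre of the black round cross bar (22 mm thick, 64 mm long along the case's y axis) on top of the tripped lever; the bar is 100 mm from the pivot, on a steel stem 8 x 16 mm, so upright its centre is 160 mm above the bench. The latch clears only in the last 0.02 to 0.03 rad before the off stop, whose angle differs from switch to switch and cannot be seen: feel for it. More than 15 N on the switch damages it, so do not grip it.
- lever_a (a joint): Angle of the tripped lever, rad: 0 upright, positive leaning to the on (conduit) end. Starts at 0.08 to 0.26; stays where left (1 N moves it). Tripped, it is blocked near 0.35 on the way to on. Towards off: easy to somewhere in -0.04 to -0.43, then 4 to 6 N at the bar (up to 11 N if pushed level, rubbing) drives the latch 0.2 rad to a hard stop somewhere in -0.2 to -0.66. On stops at 0.62.
- case_b: The other switch, which is on and is to be left alone; it looks the same. Grey steel switch case fixed to the bench, 120 x 85 mm and 78 mm high (its foot plate 150 x 100 mm, 4 mm thick). Origin: centre of its underside on the bench; z up; its x axis runs from the off end to the on end, where a black conduit stub 40 mm long sticks out level, 35 mm above the bench. The lever pivots about the case's y axis, 60 mm above the origin.
- handle_b (a point): Centre of the black round cross bar (22 mm thick, 64 mm long along the case's y axis) on top of the other lever; the bar is 100 mm from the pivot, on a steel stem 8 x 16 mm, so upright its centre is 160 mm above the bench.
- lever_b (a joint): Angle of the other switch's lever in rad, as for the tripped one; it stands on, between 0.56 and 0.62.
- caddy_mid (a point): Bystander: turned wooden tea caddy, 84 mm across, 100 mm high; centre, half-way up.
- caddy_small_mid (a point): Bystander: smaller dark caddy, 71 mm across, 85 mm high; centre, half-way up.
- blank_center (a point): Bystander: round wood blank, 100 mm across, 45 mm high; its centre.
- gouge: Bystander: turning gouge lying on the bench, wooden handle 160 mm long and 34 mm thick towards its -x, steel blade 125 mm long towards its +x; origin on the bench where blade meets handle.
Not all that is in view belongs to the job. What is shaped like the case_a but turquoise or yellow is not meant.

How it is judged (in metres and radians):
On the way, in this order (a step that is already met when the one before it is completed fails the run):
1. the tripped lever is pushed to the off side, beyond -0.15 rad (value of joint lever_a below -0.15 rad), for 0.1 s.
2. the lever is thrown on, beyond 0.54 rad (value of joint lever_a above 0.54 rad), for 0.2 s.
At the end, for the whole second after the job is handed in: The reset lever stands at rest fully on (more than 0.54 rad, the stop being at 0.62) and the other lever is still on (more than 0.5 rad) (value of joint lever_a above 0.54 rad and velocity of joint lever_a below 0.05 rad/s and value of joint lever_b above 0.5 rad); the robot touches nothing.
It fails at once if more than 15 N on the tripped switch or its lever (contact force between any of the fingers, the arm and case_a above 15 N).
It fails at once if the other switch's lever is moved off its on position (below 0.5 rad) or pressed with more than 25 N (value of joint lever_b below 0.5 rad or contact force between the fingers and case_b above 25 N).
It fails at once if a bystander is shoved by more than 20 mm (distance of any of caddy_mid, caddy_small_mid, blank_center, gouge from where it was at the start of the episode above 0.02 m).
It also fails if it takes over 72 s, if anything falls off the work surface, if the arm or the gripper's body presses on something with over 40 N, if the wrist force passes 120 N, or if a joint passes its speed limit or range.

## Robot

A 6-joint arm with a two-finger parallel gripper is mounted at the origin on the work surface. World frame = base frame: x ahead of the robot, y to its left, z up, the work surface at z = 0. Lengths are in m, angles in degrees, forces in N, time in s.
With the tool pointing down it reaches from about 0.4 to 0.825 m from the base axis. Payload 7 kg.
Tool frame: the origin (TCP) lies between the finger pads; the fingertips stand 11 mm ahead of it and the grasp point (between the pads) lies 8 mm behind it (r.tcp_to_tips is the distance from the TCP to the fingertips, in m); x points along the fingers, y is the direction in which the jaws open and shut, and the axes are right-handed (so a half turn about x gives the same grasp; the last joint's range is limited). The gripper opens to 88 mm and grips with 3 to 60 N. Pads are 19 mm wide; open, the fingers measure 130 mm over their backs; the gripper's body (78 mm by 193 mm) begins 47 mm behind the grasp point.
Start: joints at [87.496, 20.546, 0.682, 0, -70.136, -16.507], TCP at [0.22, 0.638, 0.238] pointing down, gripper open.
Joint ranges: [-176.03, 176.03], [-82.01, 121.73], [-58.28, 71.71], [-173.87, 95.51], [-174.79, -0.11], [-173.66, 173.66]. Speed limits (degrees/s): [136.94, 136.94, 172.46, 180, 180, 180].

## Interface

Orientations are given as [roll, pitch, yaw] about the fixed x, y, z axes, in that order (R = Rz(yaw) Ry(pitch) Rx(roll)).
In Python, from plant import r gives the robot as it stands.
- The arm moves only by the tool arm_command, never from a script. Its argument "plan" is a list of rows, each an object of numbers: "dx", "dy", "dz": the shift along the tool's x, y, z each as a share of 0.02 m, from -1 to 1; "wx", "wy", "wz": the turn, a rotation vector about the tool's x, y, z each as a share of 0.08 rad, from -1 to 1. In form: [{"dx": .., "dy": .., "dz": .., "wx": .., "wy": .., "wz": ..}, ...]. A call has 1 to 20 rows; each row shifts and turns the pose as measured when the row begins, along the tool's axes as they then stand; what a row does not reach is not made up. A row lasts 1/12 s, in which the tool goes at most 41.7 mm and 7.16 degrees, less where a joint would pass 70% of its speed; a pose out of reach is approached as far as the arm can. A call with a number of a shift or a turn outside -1 to 1 is refused whole. A call with a gripper value outside its range is refused whole. "fingers" is the closure, from -1 (fully open) to 1 (shut), so that 0 is half open, set as the call begins (left out, the last holds). The fingers move at their own pace and stop on an object; "force" is the grip in N (left out, the last holds). Time passes only in rows, so rows that do not move let the fingers close. It gives the time, the measured TCP pose, the force and the opening at its end, in the units of the state.
- r.get_state(): the state, without advancing time (a new reading comes with each control period).
- r.capture(name): name is "side" or "top" or "wrist"; returns (picture, depth): 400x640x3 uint8, red, green, blue; 400x640 float32, m along the optical axis (not along the pixel's ray), 0 where there is no reading.
- r.camera_model(name): a dict with "vertical_fov" (degrees; the focal length in pixels is half the picture's height over the tangent of half this angle, whatever the lens; pixels are square), "cx", "cy" (the principal point, pixels), "R" (3x3) and "t" (3): a world point X has camera coordinates R X + t. Camera axes: x right, y down, z forward; pixel columns grow to the right and rows downward; lengths in m; the calibration is good to about 2 mm. The wrist camera is an equidistant fisheye: a pixel r from the principal point sees the ray r / f radians off the axis. A picture is of the moment at which its call begins: read the wrist's pose just before it. camera_model takes no time and is no camera call; for the wrist camera it gives the pose at the moment of the call.
- r.close_job(): hands the job in, once; it reports no verdict.
Trained networks look in the newest picture that a camera, given by its name, has taken for a name from the list of things; names that differ only in an ending like _2 or _b are one class to them, and where a whole thing is asked for, a point or a joint stands for the part that bears it (a point fixed in the world has none). Each returns a list of dicts, best first, with "score" (0 to 1); they miss things now and then, are a little off and sometimes report something else, mostly with a low value. They report only what shows in the picture. A call takes as long as a camera call. They do not tell look-alikes from the thing itself.
- r.cut_out(camera, query): "mask" (400x640 bool, what is visible of it) and "bbox" ([left, top, width, height] in pixels, round what is visible of it).
- r.spot_point(camera, query): "centre" ([column, row] in pixels: a listed point, or the origin of a listed thing).
The state is a dict: "time_s": time; "joints": joint angles; "qd": joint speeds; "joint_torque": joint torques, N m; "tcp_pos": TCP position; "eef_rot": TCP orientation; "contact_force": force on the tool from outside, world axes, zero at the start; "moment": the same for the moment, N m; "gripper_width": finger opening in m.
Only numpy, scipy, OpenCV 4.12 (cv2) and the standard library are available. Lean on these libraries where they do the work, as an engineer would, in place of code of your own. Each camera call takes 0.05 s, during which the arm holds its last target.

## Working session

There is one attempt and no reset: what is moved stays moved. The work goes in short steps, Python scripts to look and compute and a tool call to move; the robot and the scene stay as the last step left them, time stands still between calls to the robot, and variables do not carry over. Pictures are saved under pics/ and viewed, and the job is handed in when it is done.

Besides the shell and the picture viewer there is one more tool, called after "Request:" as a command line: name --argument value ..., lists and objects as JSON in quotes. arm_command: Moves the arm, as the interface text tells. Shift numbers are shares of 0.02 m and turn numbers shares of 0.08 rad, none past 1 either way. Its arguments: {"type":"object","properties":{"plan":{"type":"array","items":{"type":"object","properties":{"dx":{"type":"number"},"dy":{"type":"number"},"dz":{"type":"number"},"wx":{"type":"number"},"wy":{"type":"number"},"wz":{"type":"number"}}}},"fingers":{"type":"number"},"force":{"type":"number"}},"required":["plan"]}

```bash
ls; mkdir -p pics
python3 - <<'E'
from plant import r
import cv2,numpy as np
s=r.get_state(); print(s)
for n in ["side","top","wrist"]:
    im,d=r.capture(n); cv2.imwrite(f"pics/{n}0.png",im[:,:,::-1]); np.savez(f"{n}0.npz",im=im,d=d,**{k:np.array(v) for k,v in r.camera_model(n).items()})
    for q in ["case_a","handle_a"]:
        for o in r.spot_point(n,q): print(n,q,o)
E
```

```text
pics
{'time_s': 0.0, 'joints': array([ 8.74965908e+01,  2.05918251e+01,  6.33434315e-01, -2.09414393e-02,
       -7.01354003e+01, -1.65072899e+01]), 'qd': array([-0.0896347 , -0.05426479, -0.10167647,  0.03087287, -0.01253133,
       -0.0110141 ]), 'joint_torque': array([-1.02189533e-03, -5.82711411e+01,  2.93067241e+01,  6.99757621e+00,
        6.96762989e-03, -1.51598069e-04]), 'tcp_pos': array([0.21973884, 0.63773006, 0.23661311]), 'eef_rot': array([  94.65492205,   89.90416447, -104.36290904]), 'contact_force': array([ 0.47208128, -0.69140215, -0.0762795 ]), 'moment': array([-0.01674115, -0.01954662,  0.06458083]), 'gripper_width': 0.08767244423976421}
side case_a {'centre': [289.0, 216.4], 'score': 0.92}
side case_a {'centre': [349.6, 253.6], 'score': 0.79}
side case_a {'centre': [262.5, 270.8], 'score': 0.74}
side case_a {'centre': [437.1, 236.4], 'score': 0.71}
side case_a {'centre': [283.8, 183.7], 'score': 0.66}
side case_a {'centre': [209.2, 229.1], 'score': 0.63}
side handle_a {'centre': [358.8, 205.9], 'score': 0.77}
side handle_a {'centre': [294.1, 177.3], 'score': 0.59}
[... 331 characters left out ...]
top case_a {'centre': [422.8, 113.4], 'score': 0.86}
top case_a {'centre': [229.4, 279.0], 'score': 0.84}
top case_a {'centre': [209.4, 152.2], 'score': 0.78}
top case_a {'centre': [371.4, 198.5], 'score': 0.63}
top handle_a {'centre': [273.4, 185.0], 'score': 0.86}
top handle_a {'centre': [323.0, 289.6], 'score': 0.8}
top handle_a {'centre': [435.9, 91.5], 'score': 0.74}
top handle_a {'centre': [212.6, 288.2], 'score': 0.67}
top handle_a {'centre': [195.3, 137.2], 'score': 0.64}
top handle_a {'centre': [374.4, 166.5], 'score': 0.6}
top handle_a {'centre': [371.0, 202.1], 'score': 0.42}
wrist case_a {'centre': [635.5, 4.7], 'score': 0.95}
wrist case_a {'centre': [540.3, 22.5], 'score': 0.91}
```

View pics/top0.png

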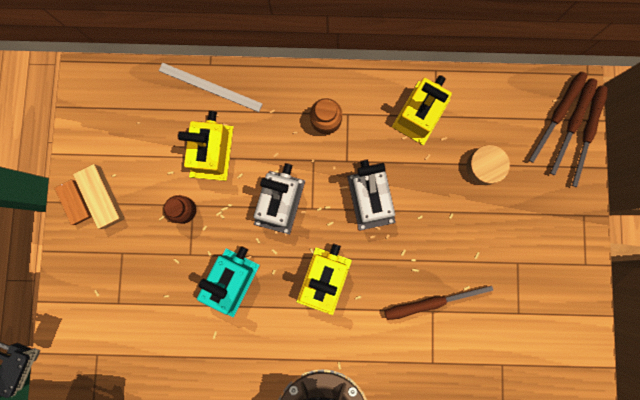

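View pics/side0.png

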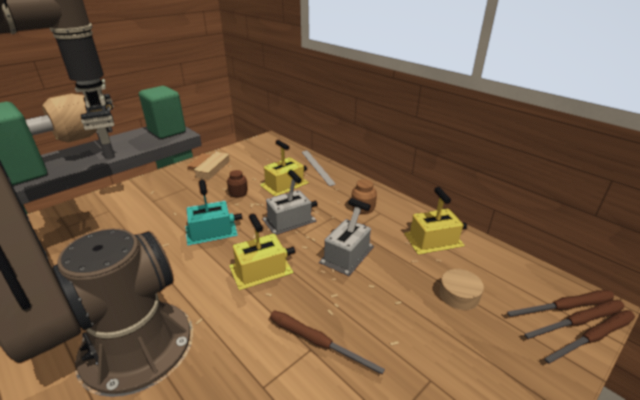

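Run:
```python
import cv2
im=cv2.imread("pics/top0.png")[70:330,170:480]; cv2.imwrite("pics/topc.png",cv2.resize(im,None,fx=2.3,fy=2.3,interpolation=cv2.INTER_CUBIC))
im=cv2.imread("pics/side0.png")[130:310,180:480]; cv2.imwrite("pics/sidec.png",cv2.resize(im,None,fx=2.6,fy=2.6,interpolation=cv2.INTER_CUBIC))
```

```text
(no output)
```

View pics/topc.png

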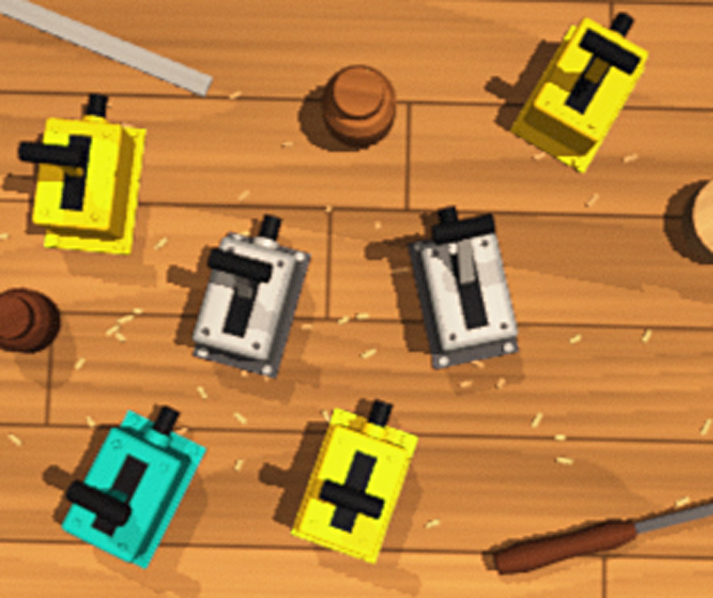

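View pics/sidec.png

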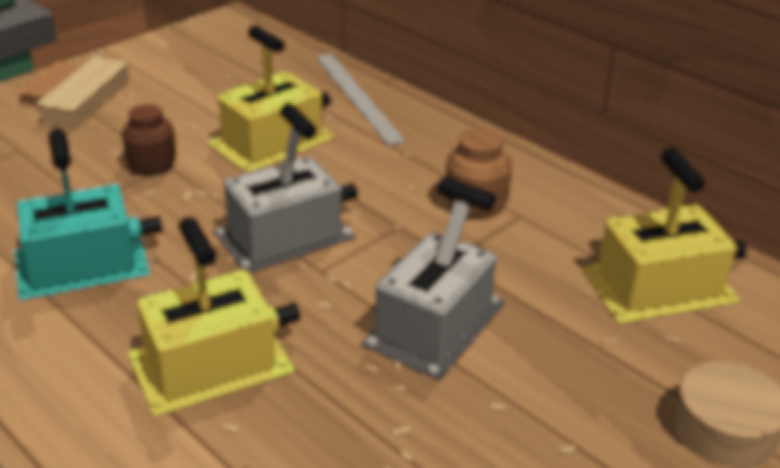

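The grey cases are at top px (278,203) and (371,198); the yellow and turquoise ones are decoys. The left grey lever looks nearly upright and the right one leans well towards its conduit, so left should be case_a. I'll measure both.

```bash
cat > h.py <<'E'
import numpy as np,cv2
def load(n):
    z=np.load(n+'.npz'); im,d=z['im'],z['d']; f=200/np.tan(np.radians(float(z['vertical_fov']))/2)
    v,u=np.mgrid[:400,:640]; X=np.stack([(u-z['cx'])/f*d,(v-z['cy'])/f*d,d],-1)
    P=(X-z['t'])@z['R']
    return im,d,P,f,z
def proj(z,f,X):
    c=z['R']@np.asarray(X)+z['t']; return z['cx']+f*c[0]/c[2], z['cy']+f*c[1]/c[2]
E
python3 - <<'E'
from h import *
im,d,P,f,z=load('top0'); print('cam',-z['R'].T@z['t'],f)
print('bench z',np.median(P[230:250,300:320,2]))
for nm,(x0,y0,x1,y1) in dict(L=(250,155,310,245),R=(342,155,402,240)).items():
    Q=P[y0:y1,x0:x1].reshape(-1,3); I=im[y0:y1,x0:x1].reshape(-1,3).astype(int); ok=(d[y0:y1,x0:x1]>0).ravel()
    bar=ok&(Q[:,2]>.12)&(I.max(1)<70)
    top=ok&(abs(Q[:,2]-.078)<.006)
    stem=ok&(Q[:,2]>.09)&(I.max(1)>=70)
    print(nm,'bar n',bar.sum(),Q[bar].mean(0),np.percentile(Q[bar],[2,98],axis=0).round(3).tolist())
    b2=(Q[bar][:,:2]).astype(np.float32); print(' bar rect',cv2.minAreaRect(b2*1000))
    t2=(Q[top][:,:2]*1000).astype(np.float32); print(' top z',np.median(Q[top][:,2]),'rect',cv2.minAreaRect(t2), top.sum())
    ft=ok&(abs(Q[:,2]-.004)<.004)&(I.max(1)-I.min(1)<25)
    print(' foot',ft.sum())
E
```

```text
cam [ 0.44025121 -0.01324185  1.13966167] 429.94509153065275
bench z 1.417164000386002e-05
L bar n 246 [0.56929216 0.1220086  0.16407855] [[0.557, 0.092, 0.137], [0.584, 0.151, 0.169]]
 bar rect ((569.2753295898438, 121.72294616699219), (61.9086799621582, 22.233787536621094), 71.55760955810547)
 top z 0.07813706795505035 rect ((546.8629760742188, 128.16357421875), (84.59521484375, 119.76778411865234), 75.60799407958984) 1310
 foot 314
R bar n 236 [ 0.61436446 -0.09988962  0.15096096] [[0.601, -0.131, 0.143], [0.628, -0.071, 0.156]]
 bar rect ((615.7366333007812, -101.04696655273438), (21.201339721679688, 62.88470458984375), 12.42418098449707)
 top z 0.07853677290783928 rect ((561.0534057617188, -114.60025787353516), (119.02153778076172, 84.77197265625), 13.039756774902344) 1435
 foot 295
```

```bash
cat >> h.py <<'E'
from scipy.spatial.transform import Rotation as Ro
YAW=np.radians(-14.4); C=np.array([.5469,.1282,0])
EX=np.array([np.cos(YAW),np.sin(YAW),0]); EY=np.array([-np.sin(YAW),np.cos(YAW),0]); EZ=np.array([0,0,1.])
def Rt(s): return Ro.from_euler('xyz',s['eef_rot'],degrees=True).as_matrix()
def pose_case(s,R=None):
    p=s['tcp_pos']-C; return np.array([p@EX,p@EY,p[2]])
E
python3 - <<'E'
from h import *
from plant import r
s=r.get_state(); R=Rt(s); print(R.round(3))
print('case frame tcp',pose_case(s))
for sg in (1,-1):
    G=np.stack([-EZ,sg*EY,np.cross(-EZ,sg*EY)],1)
    rv=Ro.from_matrix(R.T@G).as_rotvec(); print(sg,rv, rv/.08)
    print(G.round(3))
tgt=C+.06*EX+np.array([0,0,.24])
print(tgt, 'tool shift now', R.T@(tgt-s['tcp_pos']))
E
```

```text
[[-0.    -0.326 -0.945]
 [-0.    -0.945  0.326]
 [-1.     0.    -0.   ]]
case frame tcp [-0.44355234  0.41257931  0.23749507]
1 [ 3.06111829e+00 -1.94274429e-04  5.06116953e-05] [ 3.82639787e+01 -2.42843037e-03  6.32646191e-04]
[[-0.     0.249  0.969]
 [-0.     0.969 -0.249]
 [-1.     0.     0.   ]]
-1 [-8.04743526e-02 -3.30496070e-05 -1.26861855e-04] [-1.00592941e+00 -4.13120087e-04 -1.58577319e-03]
[[-0.    -0.249 -0.969]
 [-0.    -0.969  0.249]
 [-1.    -0.     0.   ]]
[0.60501499 0.11327861 0.24      ] tool shift now [-0.00243804  0.37076506 -0.53508901]
```

Request:
arm_command --plan '[{"wx": -1},{"dy": 0.79,"dz": -0.97},{"dy": 0.79,"dz": -0.97},{"dy": 0.79,"dz": -0.97},{"dy": 0.79,"dz": -0.97},{"dy": 0.79,"dz": -0.97},{"dy": 0.79,"dz": -0.97},{"dy": 0.79,"dz": -0.97},{"dy": 0.79,"dz": -0.97},{"dy": 0.79,"dz": -0.97},{"dy": 0.79,"dz": -0.97},{"dy": 0.79,"dz": -0.97},{"dy": 0.79,"dz": -0.97},{"dy": 0.79,"dz": -0.97}]' --fingers 1 --force 10

```text
schema error: expected keys dx, dy, dz, wx, wy, wz
```

```bash
cat > st.py <<'E'
from h import *
from plant import r
s=r.get_state(); R=Rt(s); p=pose_case(s)
B=np.stack([EX,EY,EZ],1)
print('t',round(s['time_s'],2),'case tcp',p.round(4),'w',round(s['gripper_width'],4),'F case',(B.T@s['contact_force']).round(2),'M',(B.T@s['moment']).round(2))
Rc=B.T@R; print('tool x in case',Rc[:,0].round(3),'tool y',Rc[:,1].round(3)); print('tilt',np.arctan2(-Rc[0,0],-Rc[2,0]).round(3),'tips',(p+.011*Rc[:,0]).round(4))
E
python3 st.py
```

```text
t 0.45 case tcp [-0.4436  0.4126  0.2375] w 0.0876 F case [-0.86  0.22 -0.69] M [-0.03 -0.01 -0.02]
tool x in case [ 0. -0. -1.] tool y [-0.08  -0.997  0.   ]
tilt -0.0 tips [-0.4436  0.4126  0.2265]
```

Request:
arm_command --plan '[{"dx": 0,"dy": 0,"dz": 0,"wx": -1,"wy": 0,"wz": 0},{"dx": 0,"dy": 0.79,"dz": -0.97,"wx": 0,"wy": 0,"wz": 0},{"dx": 0,"dy": 0.79,"dz": -0.97,"wx": 0,"wy": 0,"wz": 0},{"dx": 0,"dy": 0.79,"dz": -0.97,"wx": 0,"wy": 0,"wz": 0},{"dx": 0,"dy": 0.79,"dz": -0.97,"wx": 0,"wy": 0,"wz": 0},{"dx": 0,"dy": 0.79,"dz": -0.97,"wx": 0,"wy": 0,"wz": 0},{"dx": 0,"dy": 0.79,"dz": -0.97,"wx": 0,"wy": 0,"wz": 0},{"dx": 0,"dy": 0.79,"dz": -0.97,"wx": 0,"wy": 0,"wz": 0},{"dx": 0,"dy": 0.79,"dz": -0.97,"wx": 0,"wy": 0,"wz": 0},{"dx": 0,"dy": 0.79,"dz": -0.97,"wx": 0,"wy": 0,"wz": 0},{"dx": 0,"dy": 0.79,"dz": -0.97,"wx": 0,"wy": 0,"wz": 0},{"dx": 0,"dy": 0.79,"dz": -0.97,"wx": 0,"wy": 0,"wz": 0},{"dx": 0,"dy": 0.79,"dz": -0.97,"wx": 0,"wy": 0,"wz": 0},{"dx": 0,"dy": 0.79,"dz": -0.97,"wx": 0,"wy": 0,"wz": 0}]' --fingers 1 --force 10

```text
time_s: 1.62
tcp_pos: [0.4189, 0.3694, 0.2374]
eef_rot: [-102.3, 89.9, 63.9]
contact_force: [0.5, -0.1, -0.2]
gripper_width: 0.0019
```

```bash
python3 st.py
```

```text
t 1.62 case tcp [-0.1839  0.2018  0.2374] w 0.0019 F case [ 0.49  0.03 -0.2 ] M [ 0.06 -0.05  0.02]
tool x in case [ 0.     0.002 -1.   ] tool y [ 0.011 -1.    -0.002]
tilt -0.0 tips [-0.1839  0.2018  0.2264]
```

Request:
arm_command --plan '[{"dx": 0,"dy": 0.77,"dz": -0.95,"wx": 0,"wy": 0,"wz": 0},{"dx": 0,"dy": 0.77,"dz": -0.95,"wx": 0,"wy": 0,"wz": 0},{"dx": 0,"dy": 0.77,"dz": -0.95,"wx": 0,"wy": 0,"wz": 0},{"dx": 0,"dy": 0.77,"dz": -0.95,"wx": 0,"wy": 0,"wz": 0},{"dx": 0,"dy": 0.77,"dz": -0.95,"wx": 0,"wy": 0,"wz": 0},{"dx": 0,"dy": 0.77,"dz": -0.95,"wx": 0,"wy": 0,"wz": 0},{"dx": 0,"dy": 0.77,"dz": -0.95,"wx": 0,"wy": 0,"wz": 0},{"dx": 0,"dy": 0.77,"dz": -0.95,"wx": 0,"wy": 0,"wz": 0},{"dx": 0,"dy": 0.77,"dz": -0.95,"wx": 0,"wy": 0,"wz": 0},{"dx": 0,"dy": 0.77,"dz": -0.95,"wx": 0,"wy": 0,"wz": 0},{"dx": 0,"dy": 0.77,"dz": -0.95,"wx": 0,"wy": 0,"wz": 0},{"dx": 0,"dy": 0.77,"dz": -0.95,"wx": 0,"wy": 0,"wz": 0},{"dx": 0,"dy": 0.77,"dz": -0.95,"wx": 0,"wy": 0,"wz": 0},{"dx": 0,"dy": 0,"dz": 0,"wx": 0,"wy": 0,"wz": 0}]'

```text
time_s: 2.78
tcp_pos: [0.6213, 0.0989, 0.2397]
eef_rot: [-120.6, 89.6, 45.5]
contact_force: [-0.0, -0.4, 0.3]
gripper_width: 0.0004
```

```bash
python3 st.py
python3 - <<'E'
from plant import r
import cv2,numpy as np
for n in ["top","wrist"]:
    im,d=r.capture(n); cv2.imwrite(f"pics/{n}1.png",im[:,:,::-1]); np.savez(f"{n}1.npz",im=im,d=d,**{k:np.array(v) for k,v in r.camera_model(n).items()})
im=cv2.imread("pics/top1.png")[130:260,220:420]; cv2.imwrite("pics/topc1.png",cv2.resize(im,None,fx=3,fy=3,interpolation=cv2.INTER_CUBIC))
E
```

```text
t 2.78 case tcp [ 0.0794 -0.0098  0.2397] w 0.0004 F case [ 0.07 -0.36  0.25] M [ 0.09  0.04 -0.  ]
tool x in case [ 0.004  0.007 -1.   ] tool y [ 0.01  -1.    -0.007]
tilt -0.004 tips [ 0.0794 -0.0098  0.2287]
```

View pics/topc1.png

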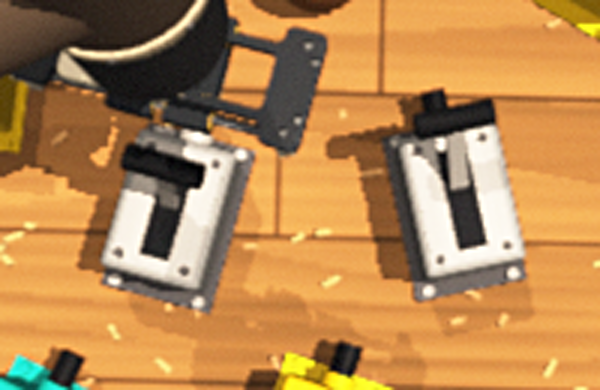

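View pics/wrist1.png

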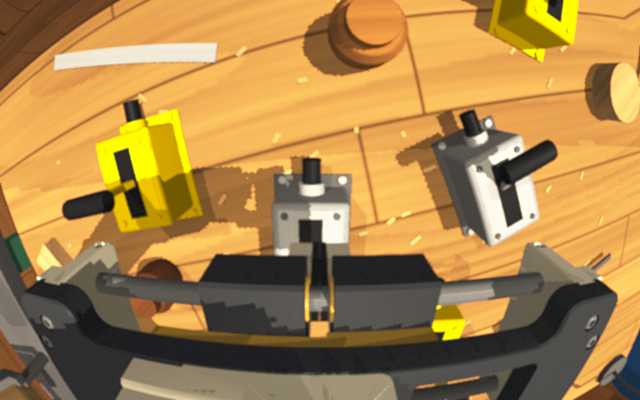

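Top crop: left grey bar, at crop (160,165), is nearly upright. The right grey bar, at crop (455,118), is hard over at its conduit. Measured angles are about 0.235 and 0.60 rad, so left is case_a. The fingers are on its conduit side.

Request:
arm_command --plan '[{"dx": 0,"dy": -0.25,"dz": 0,"wx": 0,"wy": -1,"wz": 0},{"dx": 0,"dy": -0.25,"dz": 0,"wx": 0,"wy": -1,"wz": 0},{"dx": 0,"dy": 0,"dz": 0,"wx": 0,"wy": -1,"wz": 0.1},{"dx": 0,"dy": 0,"dz": 0,"wx": 0,"wy": 0,"wz": 0},{"dx": 0.8,"dy": 0,"dz": 0,"wx": 0,"wy": 0,"wz": 0},{"dx": 0.8,"dy": 0,"dz": 0,"wx": 0,"wy": 0,"wz": 0},{"dx": 0,"dy": 0,"dz": 0,"wx": 0,"wy": 0,"wz": 0}]'

```text
time_s: 3.47
tcp_pos: [0.6101, 0.1179, 0.2085]
eef_rot: [-0.1, 75.9, 166.5]
contact_force: [-0.4, -0.2, -0.8]
gripper_width: 0.0004
```

```bash
python3 st.py
```

```text
t 3.47 case tcp [0.0638 0.0057 0.2085] w 0.0004 F case [-0.31 -0.3  -0.81] M [-0.05 -0.77 -0.02]
tool x in case [-0.244 -0.004 -0.97 ] tool y [ 0.017 -1.    -0.001]
tilt 0.247 tips [0.0611 0.0057 0.1979]
```

Request:
arm_command --plan '[{"dx": 0.7,"dy": 0.2,"dz": -0.2,"wx": 0,"wy": 0,"wz": 0},{"dx": 0.7,"dy": 0,"dz": 0,"wx": 0,"wy": 0,"wz": 0},{"dx": 0.7,"dy": 0,"dz": 0,"wx": 0,"wy": 0,"wz": 0},{"dx": 0.6,"dy": 0,"dz": 0,"wx": 0,"wy": 0,"wz": 0},{"dx": 0,"dy": 0,"dz": 0,"wx": 0,"wy": 0,"wz": 0}]'

```text
time_s: 3.88
tcp_pos: [0.5993, 0.1195, 0.1579]
eef_rot: [-0.5, 76.3, 166.4]
contact_force: [-0.3, -0.6, -1.2]
gripper_width: 0.0004
```

```bash
python3 st.py;  python3 - <<'E'
from plant import r
import cv2,numpy as np
for n in ["side","wrist"]:
    im,d=r.capture(n); cv2.imwrite(f"pics/{n}2.png",im[:,:,::-1])
im=cv2.imread("pics/side2.png")[130:290,200:400]; cv2.imwrite("pics/sidec2.png",cv2.resize(im,None,fx=3.5,fy=3.5,interpolation=cv2.INTER_CUBIC))
E
```

```text
t 3.88 case tcp [0.0529 0.0046 0.1579] w 0.0004 F case [-0.17 -0.67 -1.15] M [-0.04 -0.67 -0.02]
tool x in case [-0.236 -0.003 -0.972] tool y [ 0.022 -1.    -0.002]
tilt 0.238 tips [0.0503 0.0046 0.1472]
```

View pics/sidec2.png

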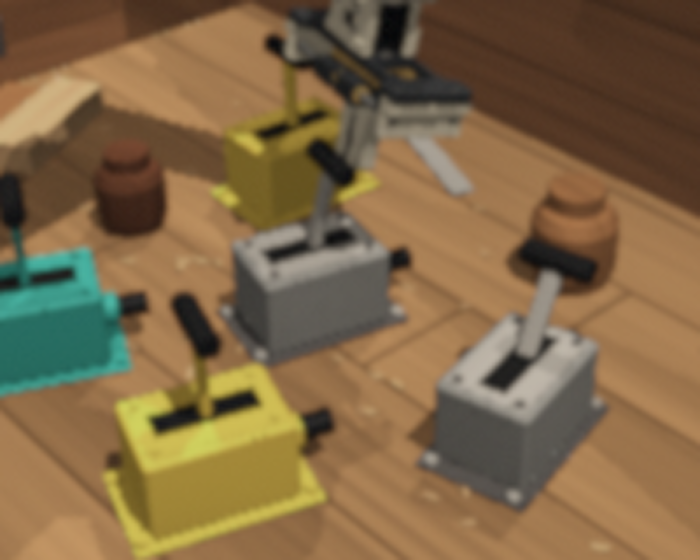

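View pics/wrist2.png

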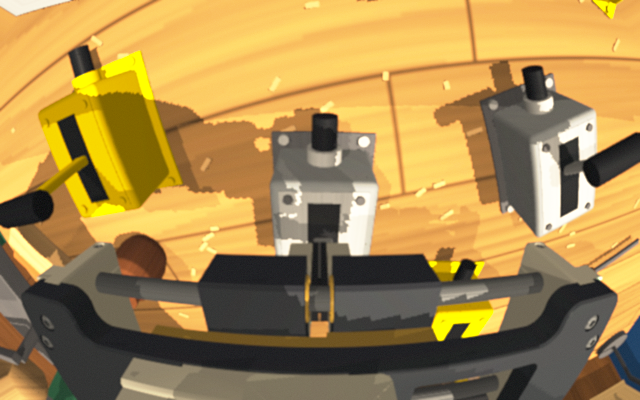

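Request:
arm_command --plan '[{"dx": 0.25,"dy": 0.2,"dz": 0.2,"wx": 0,"wy": 0,"wz": 0.2},{"dx": 0,"dy": 0,"dz": 0.2,"wx": 0,"wy": 0,"wz": 0},{"dx": -0.04,"dy": 0,"dz": 0.21,"wx": 0,"wy": 0.5,"wz": 0},{"dx": -0.04,"dy": 0,"dz": 0.21,"wx": 0,"wy": 0.5,"wz": 0},{"dx": -0.04,"dy": 0,"dz": 0.21,"wx": 0,"wy": 0.5,"wz": 0}]'

```text
time_s: 4.4
tcp_pos: [0.5828, 0.1204, 0.1651]
eef_rot: [6.7, 83.9, 173.8]
contact_force: [0.5, -0.6, 0.4]
gripper_width: 0.0006
```

```bash
cat >> st.py <<'E'
q=np.array([p[0],p[2]-.06]); a=np.array([-Rc[0,0],-Rc[2,0]]); a/=np.linalg.norm(a); n=np.array([a[1],-a[0]])
F=B.T@s['contact_force']; sd=np.sign(q@n)
print('along r',(q@a).round(4),'perp',(q@n).round(4),'lever est(if contact)',(np.arctan2(a[0],a[1])+np.arcsin(np.clip((q@n-sd*.0205)/.1,-1,1))).round(3),'Fperp',(F[0]*n[0]+F[2]*n[1]).round(2),'Fax',(F[0]*a[0]+F[2]*a[1]).round(2))
E
python3 st.py
```

```text
t 4.4 case tcp [0.0367 0.0014 0.1651] w 0.0006 F case [ 0.64 -0.46  0.37] M [-0.05 -0.82 -0.01]
tool x in case [-0.105 -0.015 -0.994] tool y [ 0.026 -1.     0.012]
tilt 0.105 tips [0.0356 0.0012 0.1542]
along r 0.1084 perp 0.0255 lever est(if contact) 0.155 Fperp 0.6 Fax 0.44
```

Request:
arm_command --plan '[{"dx": 0.12,"dy": 0,"dz": 0.21,"wx": 0.3,"wy": 0.4,"wz": -0.2},{"dx": 0.1,"dy": 0,"dz": 0.21,"wx": 0,"wy": 0.4,"wz": 0},{"dx": 0,"dy": 0,"dz": 0.2,"wx": 0,"wy": 0.5,"wz": 0}]'

```text
time_s: 4.65
tcp_pos: [0.572, 0.1243, 0.1658]
eef_rot: [-150.4, 89.3, 15.2]
contact_force: [0.3, -0.4, -0.8]
gripper_width: 0.0005
```

```bash
python3 st.py
```

```text
t 4.65 case tcp [0.0253 0.0024 0.1658] w 0.0005 F case [ 0.39 -0.26 -0.85] M [-0.23 -0.34 -0.04]
tool x in case [ 0.011  0.006 -1.   ] tool y [ 0.001 -1.    -0.006]
tilt -0.011 tips [0.0254 0.0025 0.1548]
along r 0.1055 perp 0.0265 lever est(if contact) 0.049 Fperp 0.38 Fax -0.85
```

Request:
arm_command --plan '[{"dx": 0.1,"dy": 0,"dz": 0.2,"wx": 0,"wy": 0.2,"wz": 0},{"dx": 0.05,"dy": 0,"dz": 0.2,"wx": 0,"wy": 0.2,"wz": 0}]'

```text
time_s: 4.82
tcp_pos: [0.5642, 0.1267, 0.1658]
eef_rot: [-169.5, 87.0, -3.8]
contact_force: [0.2, -0.8, -0.6]
gripper_width: 0.0005
```

```bash
python3 st.py
```

```text
t 4.82 case tcp [0.0172 0.0029 0.1658] w 0.0005 F case [ 0.36 -0.7  -0.59] M [-0.34 -0.18  0.01]
tool x in case [ 0.051  0.01  -0.999] tool y [ 0.002 -1.    -0.009]
tilt -0.051 tips [0.0177 0.003  0.1548]
along r 0.1048 perp 0.0225 lever est(if contact) -0.031 Fperp 0.33 Fax -0.61
```

```bash
cat > pic.py <<'E'
import sys,cv2,numpy as np
from plant import r
k=sys.argv[1]
im,d=r.capture("side"); cv2.imwrite(f"pics/side{k}.png",im[:,:,::-1])
c=im[130:270,220:360,::-1]; cv2.imwrite(f"pics/sc{k}.png",cv2.resize(c,None,fx=4,fy=4,interpolation=cv2.INTER_CUBIC))
E
python3 pic.py 3
```

```text
(no output)
```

View pics/sc3.png

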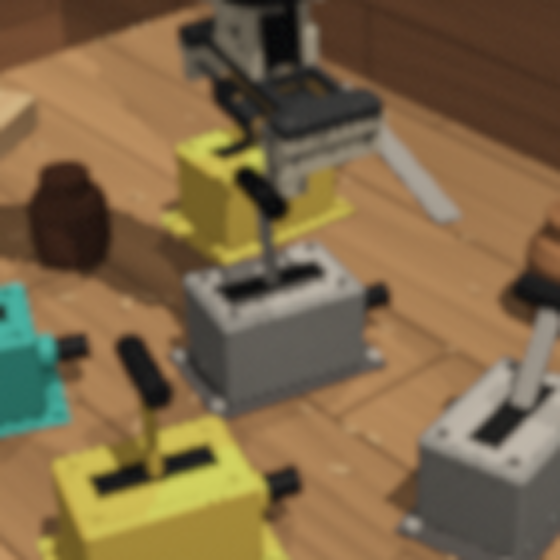

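The bar, at crop (262,195), has moved with the fingers and is now about upright. I'll keep pushing along the arc.

Request:
arm_command --plan '[{"dx": 0,"dy": 0,"dz": 0.16,"wx": 0,"wy": 0.35,"wz": 0},{"dx": 0,"dy": 0,"dz": 0.16,"wx": 0,"wy": 0.35,"wz": 0}]'

```text
time_s: 5.03
tcp_pos: [0.558, 0.1289, 0.1675]
eef_rot: [-174.0, 83.6, -8.2]
contact_force: [0.2, -0.6, -0.4]
gripper_width: 0.0004
```

```bash
python3 st.py
```

```text
t 5.03 case tcp [0.0106 0.0034 0.1675] w 0.0004 F case [ 0.37 -0.54 -0.44] M [-0.3   0.05 -0.01]
tool x in case [ 0.11   0.012 -0.994] tool y [ 0.003 -1.    -0.012]
tilt -0.111 tips [0.0118 0.0035 0.1566]
along r 0.1057 perp 0.0224 lever est(if contact) -0.091 Fperp 0.32 Fax -0.48
```

Request:
arm_command --plan '[{"dx": 0.1,"dy": 0,"dz": 0.16,"wx": 0,"wy": 0.35,"wz": 0},{"dx": 0.1,"dy": 0,"dz": 0.16,"wx": 0,"wy": 0.35,"wz": 0}]'

```text
time_s: 5.2
tcp_pos: [0.5536, 0.1312, 0.1653]
eef_rot: [-175.1, 80.1, -9.4]
contact_force: [1.0, -1.0, 0.7]
gripper_width: 0.0005
```

```bash
python3 st.py
```

```text
t 5.2 case tcp [0.0057 0.0045 0.1653] w 0.0005 F case [ 1.22 -0.75  0.66] M [-0.28  0.19 -0.03]
tool x in case [ 0.171  0.015 -0.985] tool y [ 0.003 -1.    -0.015]
tilt -0.172 tips [0.0076 0.0047 0.1545]
along r 0.1028 perp 0.0237 lever est(if contact) -0.14 Fperp 1.32 Fax 0.44
```

Request:
arm_command --plan '[{"dx": 0.0,"dy": 0,"dz": 0.18,"wx": 0,"wy": 0.25,"wz": 0},{"dx": 0.0,"dy": 0,"dz": 0.18,"wx": 0,"wy": 0.25,"wz": 0}]'

```text
time_s: 5.37
tcp_pos: [0.547, 0.1334, 0.1657]
eef_rot: [-175.6, 77.6, -9.9]
contact_force: [1.1, -0.4, -0.6]
gripper_width: 0.0005
```

```bash
python3 st.py
```

```text
t 5.37 case tcp [-0.0012  0.005   0.1657] w 0.0005 F case [ 1.15 -0.11 -0.64] M [-0.29  0.39 -0.02]
tool x in case [ 0.214  0.017 -0.977] tool y [ 0.004 -1.    -0.016]
tilt -0.216 tips [0.0012 0.0052 0.1549]
along r 0.1035 perp 0.0215 lever est(if contact) -0.206 Fperp 0.99 Fax -0.87
```

Request:
arm_command --plan '[{"dx": 0.02,"dy": 0,"dz": 0.16,"wx": 0,"wy": 0.35,"wz": 0},{"dx": 0.02,"dy": 0,"dz": 0.16,"wx": 0,"wy": 0.35,"wz": 0}]'

```text
time_s: 5.53
tcp_pos: [0.5419, 0.1353, 0.1656]
eef_rot: [-176.3, 74.1, -10.6]
contact_force: [3.9, -5.4, 0.3]
gripper_width: 0.0003
```

```bash
python3 st.py
```

```text
t 5.53 case tcp [-0.0066  0.0056  0.1656] w 0.0003 F case [ 5.16 -4.24  0.29] M [-1.74 -1.06 -0.43]
tool x in case [ 0.273  0.018 -0.962] tool y [ 0.004 -1.    -0.018]
tilt -0.276 tips [-0.0036  0.0058  0.155 ]
along r 0.1034 perp 0.0225 lever est(if contact) -0.256 Fperp 5.04 Fax -1.13
```

```bash
python3 st.py; python3 pic.py 4
python3 - <<'E'
from plant import r
import cv2
for n in ("top","wrist"):
    im,d=r.capture(n); cv2.imwrite(f"pics/{n}4.png",im[:,:,::-1])
E
python3 st.py
```

```text
t 5.53 case tcp [-0.0066  0.0056  0.1656] w 0.0003 F case [ 5.16 -4.24  0.29] M [-1.74 -1.06 -0.43]
tool x in case [ 0.273  0.018 -0.962] tool y [ 0.004 -1.    -0.018]
tilt -0.276 tips [-0.0036  0.0058  0.155 ]
along r 0.1034 perp 0.0225 lever est(if contact) -0.256 Fperp 5.04 Fax -1.13
t 5.68 case tcp [-0.0071  0.0053  0.1652] w 0.0006 F case [ 0.68 -0.58 -1.1 ] M [-0.06  0.93  0.  ]
tool x in case [ 0.271  0.018 -0.963] tool y [ 0.005 -1.    -0.017]
tilt -0.274 tips [-0.0041  0.0055  0.1546]
along r 0.1032 perp 0.0216 lever est(if contact) -0.263 Fperp 0.36 Fax -1.24
```

View pics/sc4.png

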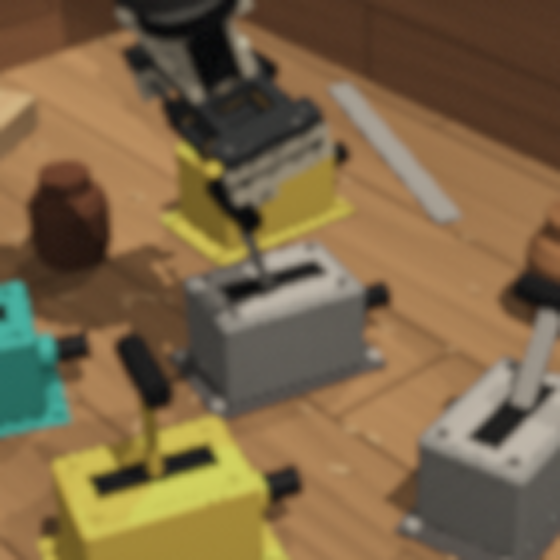

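View pics/top4.png

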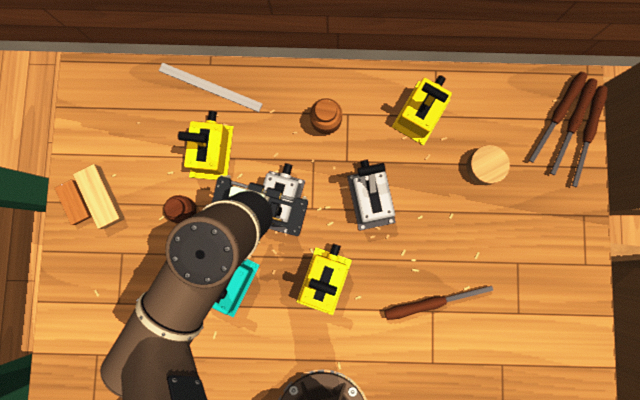

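View pics/wrist4.png

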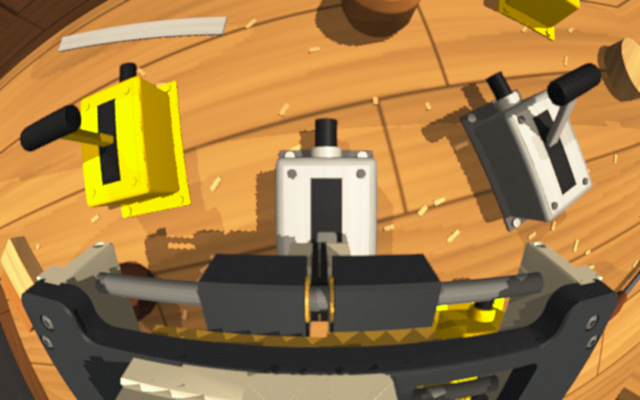

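Run:
```python
from plant import r
import numpy as np
s=r.get_state(); print(s['joints'].round(1),s['qd'].round(2))
```

```text
[ 41.5   5.5 -39.4  20.8 -37.1  18.4] [-0.58  1.18  1.99 -1.94 -0.94  1.58]
```

Latch not clearly felt yet. The 5 N reading was a transient, now gone at rest. The wrist is approaching its straight pose (j5 is -37°), so I'll stop tilting and just follow the arc.

Request:
arm_command --plan '[{"dx": 0.0,"dy": 0,"dz": 0.12,"wx": 0,"wy": 0,"wz": 0},{"dx": 0.0,"dy": 0,"dz": 0.12,"wx": 0,"wy": 0,"wz": 0}]'

```text
time_s: 5.85
tcp_pos: [0.538, 0.1365, 0.165]
eef_rot: [-176.2, 74.3, -10.5]
contact_force: [5.0, -3.6, -1.3]
gripper_width: 0.0006
```

```bash
python3 st.py
```

```text
t 5.85 case tcp [-0.0107  0.0058  0.165 ] w 0.0006 F case [ 5.7  -2.21 -1.28] M [-0.81 -1.13 -0.13]
tool x in case [ 0.27   0.019 -0.963] tool y [ 0.005 -1.    -0.018]
tilt -0.274 tips [-0.0077  0.006   0.1544]
along r 0.1039 perp 0.0181 lever est(if contact) -0.298 Fperp 5.14 Fax -2.77
```

Request:
arm_command --plan '[{"dx": 0.02,"dy": 0.02,"dz": 0.14,"wx": 0,"wy": 0,"wz": 0},{"dx": 0.02,"dy": 0.02,"dz": 0.14,"wx": 0,"wy": 0,"wz": 0}]'

```text
time_s: 6.02
tcp_pos: [0.5346, 0.1373, 0.164]
eef_rot: [-176.0, 74.2, -10.4]
contact_force: [2.3, -2.6, 2.6]
gripper_width: 0.0001
```

```bash
python3 st.py
```

```text
t 6.02 case tcp [-0.0142  0.0057  0.164 ] w 0.0001 F case [ 2.89 -1.93  2.64] M [-0.77 -0.57 -0.2 ]
tool x in case [ 0.271  0.019 -0.962] tool y [ 0.004 -1.    -0.019]
tilt -0.274 tips [-0.0112  0.006   0.1534]
along r 0.1039 perp 0.0145 lever est(if contact) -0.334 Fperp 3.5 Fax 1.76
```

Request:
arm_command --plan '[{"dx": 0.02,"dy": 0,"dz": 0.14,"wx": 0,"wy": 0,"wz": 0},{"dx": 0.02,"dy": 0,"dz": 0.14,"wx": 0,"wy": 0,"wz": 0}]'

```text
time_s: 6.18
tcp_pos: [0.5307, 0.1384, 0.1628]
eef_rot: [-176.1, 74.2, -10.5]
contact_force: [3.4, -4.6, 2.6]
gripper_width: 0.0002
```

```bash
python3 st.py
```

```text
t 6.18 case tcp [-0.0183  0.0059  0.1628] w 0.0002 F case [ 4.41 -3.58  2.57] M [-1.35 -1.28 -0.3 ]
tool x in case [ 0.271  0.019 -0.962] tool y [ 0.002 -1.    -0.019]
tilt -0.275 tips [-0.0153  0.0061  0.1522]
along r 0.1039 perp 0.0103 lever est(if contact) -0.377 Fperp 4.94 Fax 1.28
```

Request:
arm_command --plan '[{"dx": 0.02,"dy": 0.05,"dz": 0.13,"wx": 0,"wy": 0,"wz": 0},{"dx": 0.02,"dy": 0.05,"dz": 0.13,"wx": 0,"wy": 0,"wz": 0}]'

```text
time_s: 6.35
tcp_pos: [0.527, 0.139, 0.1617]
eef_rot: [-175.5, 74.1, -10.0]
contact_force: [5.0, 0.9, 1.1]
gripper_width: 0.0004
```

```bash
python3 st.py
```

```text
t 6.35 case tcp [-0.022   0.0055  0.1617] w 0.0004 F case [4.65 2.11 1.14] M [ 0.43 -0.77  0.09]
tool x in case [ 0.273  0.021 -0.962] tool y [ 0.003 -1.    -0.021]
tilt -0.276 tips [-0.019   0.0057  0.1512]
along r 0.1039 perp 0.0066 lever est(if contact) -0.415 Fperp 4.78 Fax -0.17
```

Request:
arm_command --plan '[{"dx": 0.03,"dy": 0.02,"dz": 0.12,"wx": 0,"wy": 0,"wz": 0},{"dx": 0.03,"dy": 0.02,"dz": 0.1,"wx": 0,"wy": 0,"wz": 0}]'

```text
time_s: 6.52
tcp_pos: [0.5236, 0.1399, 0.1601]
eef_rot: [-175.2, 74.0, -9.6]
contact_force: [2.8, -1.9, 5.2]
gripper_width: 0.0007
```

```bash
python3 st.py
```

```text
t 6.52 case tcp [-0.0254  0.0056  0.1601] w 0.0007 F case [ 3.19 -1.1   5.18] M [-0.38 -0.51 -0.04]
tool x in case [ 0.274  0.023 -0.961] tool y [ 0.003 -1.    -0.023]
tilt -0.278 tips [-0.0224  0.0058  0.1496]
along r 0.1033 perp 0.003 lever est(if contact) -0.454 Fperp 4.49 Fax 4.11
```

Request:
arm_command --plan '[{"dx": 0.0,"dy": 0,"dz": 0.08,"wx": 0,"wy": 0,"wz": 0}]'

```text
time_s: 6.6
tcp_pos: [0.5221, 0.1404, 0.1598]
eef_rot: [-175.2, 74.0, -9.6]
contact_force: [6.4, -3.0, -0.1]
gripper_width: 0.0005
```

```bash
python3 st.py
```

```text
t 6.6 case tcp [-0.0271  0.0056  0.1598] w 0.0005 F case [ 6.9  -1.3  -0.11] M [-0.64 -1.65 -0.1 ]
tool x in case [ 0.274  0.023 -0.961] tool y [ 0.003 -1.    -0.023]
tilt -0.278 tips [-0.024   0.0059  0.1492]
along r 0.1034 perp 0.0013 lever est(if contact) -0.471 Fperp 6.61 Fax -2.0
```

Request:
arm_command --plan '[{"dx": 0.01,"dy": 0,"dz": 0.06,"wx": 0,"wy": 0,"wz": 0}]'

```text
time_s: 6.68
tcp_pos: [0.5211, 0.1407, 0.1594]
eef_rot: [-175.2, 74.0, -9.6]
contact_force: [9.1, -3.7, 0.3]
gripper_width: 0.0006
```

```bash
python3 st.py
```

```text
t 6.68 case tcp [-0.0281  0.0057  0.1594] w 0.0006 F case [ 9.72 -1.29  0.25] M [-0.78 -2.59 -0.22]
tool x in case [ 0.274  0.023 -0.961] tool y [ 0.003 -1.    -0.023]
tilt -0.278 tips [-0.025   0.006   0.1488]
along r 0.1032 perp 0.0003 lever est(if contact) -0.482 Fperp 9.41 Fax -2.43
```

Request:
arm_command --plan '[{"dx": 0.02,"dy": 0,"dz": 0.04,"wx": 0,"wy": 0,"wz": 0}]'

```text
time_s: 6.77
tcp_pos: [0.5207, 0.1408, 0.1591]
eef_rot: [-175.3, 74.0, -9.7]
contact_force: [7.6, -5.6, 5.3]
gripper_width: 0.0006
```

```bash
python3 st.py
```

```text
t 6.77 case tcp [-0.0285  0.0057  0.1591] w 0.0006 F case [ 8.78 -3.48  5.3 ] M [-1.19 -2.58 -0.28]
tool x in case [ 0.275  0.023 -0.961] tool y [ 0.003 -1.    -0.023]
tilt -0.279 tips [-0.0255  0.006   0.1485]
along r 0.1031 perp -0.0001 lever est(if contact) -0.074 Fperp 9.9 Fax 2.68
```

Request:
arm_command --plan '[{"dx": -0.01,"dy": 0.02,"dz": 0.04,"wx": 0,"wy": 0,"wz": 0}]'

```text
time_s: 6.85
tcp_pos: [0.5203, 0.1408, 0.1593]
eef_rot: [-175.2, 73.9, -9.6]
contact_force: [12.4, -2.7, -3.9]
gripper_width: -0.0
```

```bash
python3 st.py
```

```text
t 6.85 case tcp [-0.0289  0.0056  0.1593] w -0.0 F case [12.73  0.46 -3.86] M [-0.05 -3.39 -0.04]
tool x in case [ 0.276  0.023 -0.961] tool y [ 0.004 -1.    -0.023]
tilt -0.28 tips [-0.0259  0.0059  0.1487]
along r 0.1034 perp -0.0004 lever est(if contact) -0.077 Fperp 11.17 Fax -7.22
```

Hard stop felt. Force climbed from 5 to 13 N while the bar moved under 0.5 mm, at about -0.48 rad, roughly 0.2 past the latch onset. I'll back off at once and lift clear.

Request:
arm_command --plan '[{"dx": 0,"dy": 0,"dz": -0.2,"wx": 0,"wy": 0,"wz": 0},{"dx": 0,"dy": 0,"dz": -0.4,"wx": 0,"wy": 0,"wz": 0},{"dx": 0,"dy": 0,"dz": -0.2,"wx": 0,"wy": 0,"wz": 0}]'

```text
time_s: 7.1
tcp_pos: [0.5339, 0.1363, 0.1624]
eef_rot: [-175.5, 74.1, -9.9]
contact_force: [1.2, 0.5, 0.8]
gripper_width: 0.0007
```

```bash
python3 st.py; python3 pic.py 5
```

```text
t 7.1 case tcp [-0.0146  0.0046  0.1624] w 0.0007 F case [1.   0.77 0.81] M [-0.05  0.9  -0.01]
tool x in case [ 0.273  0.022 -0.962] tool y [ 0.004 -1.    -0.021]
tilt -0.277 tips [-0.0116  0.0049  0.1518]
along r 0.1025 perp 0.0139 lever est(if contact) -0.342 Fperp 1.19 Fax 0.5
```

View pics/sc5.png

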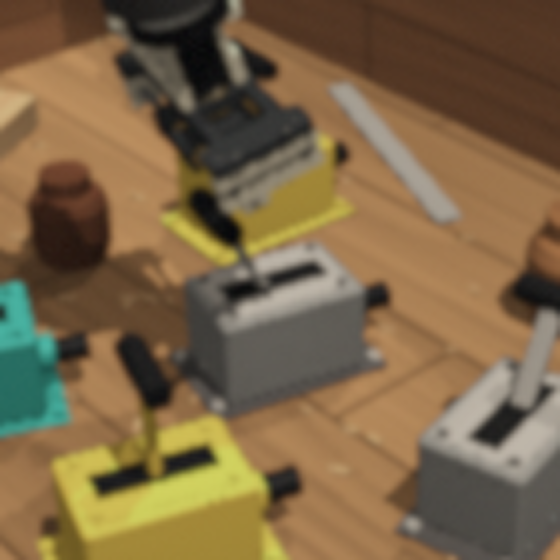

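Request:
arm_command --plan '[{"dx": -0.9,"dy": 0.1,"dz": 0,"wx": 0,"wy": 0,"wz": 0},{"dx": -0.9,"dy": 0.1,"dz": 0,"wx": 0,"wy": 0,"wz": 0},{"dx": -0.9,"dy": 0,"dz": 0,"wx": 0,"wy": 0,"wz": 0},{"dx": -0.6,"dy": 0,"dz": 0,"wx": 0,"wy": -0.6,"wz": 0},{"dx": 0,"dy": 0,"dz": 0.4,"wx": 0,"wy": -0.8,"wz": -0.2},{"dx": 0,"dy": 0,"dz": 0.7,"wx": 0,"wy": -0.8,"wz": 0},{"dx": 0,"dy": 0,"dz": 0.7,"wx": 0,"wy": -0.8,"wz": 0},{"dx": 0,"dy": 0,"dz": 0.7,"wx": 0,"wy": -0.4,"wz": 0},{"dx": 0,"dy": 0,"dz": 0,"wx": 0,"wy": 0,"wz": 0}]'

```text
time_s: 7.9
tcp_pos: [0.4595, 0.1472, 0.218]
eef_rot: [-58.1, 87.8, 107.8]
contact_force: [-0.6, 0.1, 0.9]
gripper_width: 0.0004
```

```bash
python3 st.py
```

```text
t 7.9 case tcp [-0.0894 -0.0033  0.218 ] w 0.0004 F case [-0.61 -0.05  0.91] M [-0.17 -0.08  0.01]
tool x in case [-0.021  0.033 -0.999] tool y [ 0.005 -0.999 -0.033]
tilt 0.021 tips [-0.0896 -0.003   0.207 ]
along r 0.1561 perp -0.0926 lever est(if contact) -0.785 Fperp -0.63 Fax 0.89
```

Request:
arm_command --plan '[{"dx": 0.8,"dy": 0,"dz": 0,"wx": 0,"wy": 0,"wz": 0.4},{"dx": 0.8,"dy": 0,"dz": 0,"wx": 0,"wy": 0,"wz": 0},{"dx": 0.8,"dy": 0,"dz": 0,"wx": 0,"wy": 0,"wz": 0},{"dx": 0.7,"dy": 0,"dz": 0,"wx": 0,"wy": 0,"wz": 0},{"dx": 0,"dy": 0,"dz": 0,"wx": 0,"wy": 0,"wz": 0}]'

```text
time_s: 8.32
tcp_pos: [0.4597, 0.1472, 0.1519]
eef_rot: [7.9, 89.1, 173.8]
contact_force: [-0.5, -0.2, -0.3]
gripper_width: 0.0
```

```bash
python3 st.py; python3 pic.py 6;python3 - <<'E'
from plant import r
import cv2
im,d=r.capture("top"); cv2.imwrite("pics/topc6.png",cv2.resize(im[150:260,220:330,::-1],None,fx=5,fy=5,interpolation=cv2.INTER_CUBIC))
E
```

```text
t 8.32 case tcp [-0.0892 -0.0033  0.1519] w 0.0 F case [-0.43 -0.33 -0.35] M [-0.11  0.06 -0.05]
tool x in case [-0.016 -0.002 -1.   ] tool y [ 0.005 -1.     0.002]
tilt 0.016 tips [-0.0894 -0.0033  0.1409]
along r 0.0905 perp -0.0907 lever est(if contact) -0.762 Fperp -0.42 Fax -0.35
```

View pics/sc6.png

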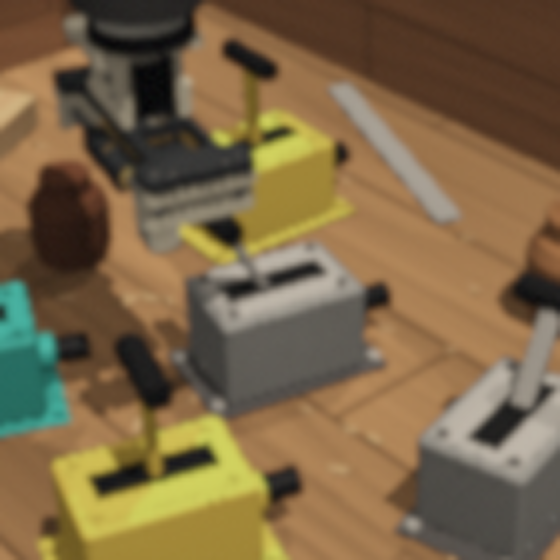

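View pics/topc6.png

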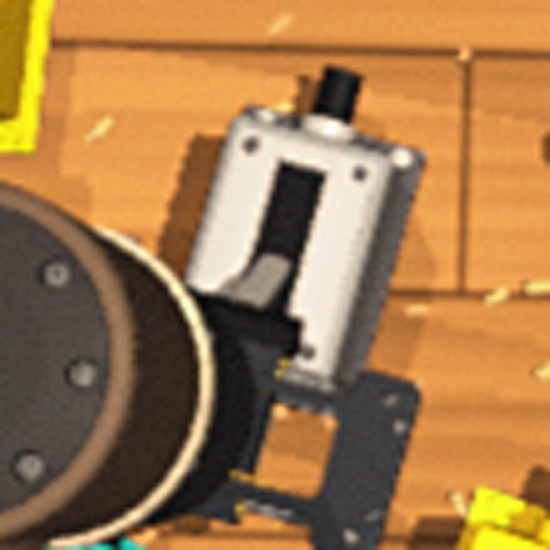

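Request:
arm_command --plan '[{"dx": 0,"dy": 0,"dz": -0.3,"wx": 0,"wy": 0,"wz": 0},{"dx": 0,"dy": 0,"dz": -0.3,"wx": 0,"wy": 0,"wz": 0},{"dx": 0,"dy": 0,"dz": -0.25,"wx": 0,"wy": 0,"wz": 0},{"dx": -0.1,"dy": 0,"dz": -0.25,"wx": 0,"wy": 0,"wz": 0},{"dx": -0.1,"dy": 0,"dz": -0.25,"wx": 0,"wy": 0,"wz": 0},{"dx": -0.1,"dy": 0,"dz": -0.25,"wx": 0,"wy": 0,"wz": 0}]'

```text
time_s: 8.92
tcp_pos: [0.496, 0.1403, 0.1645]
eef_rot: [-13.7, 89.4, 152.3]
contact_force: [-2.6, 0.2, 1.9]
gripper_width: -0.0
```

```bash
python3 st.py
```

```text
t 8.92 case tcp [-0.0523 -0.001   0.1645] w -0.0 F case [-2.53 -0.48  1.87] M [-0.17  0.97 -0.05]
tool x in case [-0.01   0.002 -1.   ] tool y [ 0.007 -1.    -0.002]
tilt 0.01 tips [-0.0524 -0.0009  0.1535]
along r 0.104 perp -0.0533 lever est(if contact) -0.324 Fperp -2.55 Fax 1.84
```

Request:
arm_command --plan '[{"dx": 0.08,"dy": 0,"dz": -0.25,"wx": 0,"wy": 0,"wz": 0},{"dx": 0.04,"dy": 0,"dz": -0.25,"wx": 0,"wy": 0,"wz": 0},{"dx": 0,"dy": 0,"dz": -0.25,"wx": 0,"wy": 0,"wz": 0}]'

```text
time_s: 9.17
tcp_pos: [0.513, 0.1363, 0.1644]
eef_rot: [-29.0, 89.4, 137.0]
contact_force: [-1.2, 0.4, 1.3]
gripper_width: 0.0005
```

```bash
python3 st.py
```

```text
t 9.17 case tcp [-0.0349 -0.0005  0.1644] w 0.0005 F case [-1.23  0.12  1.35] M [0.02 0.56 0.  ]
tool x in case [-0.008  0.005 -1.   ] tool y [ 0.007 -1.    -0.005]
tilt 0.008 tips [-0.035  -0.0005  0.1534]
along r 0.1041 perp -0.0358 lever est(if contact) -0.145 Fperp -1.25 Fax 1.34
```

Request:
arm_command --plan '[{"dx": 0,"dy": 0,"dz": -0.22,"wx": 0,"wy": -0.4,"wz": 0},{"dx": 0,"dy": 0,"dz": -0.22,"wx": 0,"wy": -0.4,"wz": 0},{"dx": 0,"dy": 0,"dz": -0.22,"wx": 0,"wy": -0.4,"wz": 0},{"dx": 0,"dy": 0,"dz": -0.22,"wx": 0,"wy": -0.4,"wz": 0}]'

```text
time_s: 9.5
tcp_pos: [0.5312, 0.1316, 0.1645]
eef_rot: [-2.6, 82.0, 163.5]
contact_force: [-1.6, 1.0, 0.9]
gripper_width: 0.0009
```

```bash
python3 st.py
```

```text
t 9.5 case tcp [-0.0161 -0.0006  0.1645] w 0.0009 F case [-1.75  0.54  0.9 ] M [-0.04 -0.02  0.  ]
tool x in case [-0.139  0.005 -0.99 ] tool y [ 0.008 -1.    -0.006]
tilt 0.14 tips [-0.0176 -0.0005  0.1536]
along r 0.1013 perp -0.0305 lever est(if contact) 0.04 Fperp -1.85 Fax 0.64
```

Request:
arm_command --plan '[{"dx": 0,"dy": 0,"dz": -0.24,"wx": 0,"wy": -0.4,"wz": 0},{"dx": 0,"dy": 0,"dz": -0.24,"wx": 0,"wy": -0.4,"wz": 0},{"dx": 0,"dy": 0,"dz": -0.24,"wx": 0,"wy": -0.4,"wz": 0},{"dx": 0,"dy": 0,"dz": -0.24,"wx": 0,"wy": -0.4,"wz": 0}]'

```text
time_s: 9.83
tcp_pos: [0.5525, 0.1262, 0.1611]
eef_rot: [-1.7, 74.3, 164.5]
contact_force: [-0.4, 0.7, 0.6]
gripper_width: 0.0006
```

```bash
python3 st.py
```

```text
t 9.83 case tcp [ 0.0059 -0.0005  0.1611] w 0.0006 F case [-0.6   0.56  0.59] M [ 0.05 -0.58 -0.01]
tool x in case [-0.27   0.005 -0.963] tool y [ 0.008 -1.    -0.008]
tilt 0.273 tips [ 0.003  -0.0005  0.1505]
along r 0.0989 perp -0.0216 lever est(if contact) 0.263 Fperp -0.74 Fax 0.4
```

Request:
arm_command --plan '[{"dx": 0,"dy": 0,"dz": -0.15,"wx": 0,"wy": -0.3,"wz": 0},{"dx": 0,"dy": 0,"dz": -0.15,"wx": 0,"wy": -0.3,"wz": 0},{"dx": 0,"dy": 0,"dz": -0.15,"wx": 0,"wy": -0.3,"wz": 0}]'

```text
time_s: 10.08
tcp_pos: [0.5637, 0.1229, 0.1573]
eef_rot: [-1.3, 70.0, 164.7]
contact_force: [-0.0, 0.3, 0.6]
gripper_width: 0.0007
```

```bash
python3 st.py
```

```text
t 10.08 case tcp [ 0.0176 -0.001   0.1573] w 0.0007 F case [-0.09  0.3   0.57] M [ 0.05 -0.84 -0.04]
tool x in case [-0.343  0.005 -0.939] tool y [ 0.007 -1.    -0.008]
tilt 0.35 tips [ 0.0138 -0.0009  0.147 ]
along r 0.0974 perp -0.0168 lever est(if contact) 0.386 Fperp -0.28 Fax 0.5
```

Request:
arm_command --plan '[{"dx": 0,"dy": 0,"dz": -0.15,"wx": 0,"wy": -0.35,"wz": 0},{"dx": 0,"dy": 0,"dz": -0.15,"wx": 0,"wy": -0.35,"wz": 0},{"dx": 0,"dy": 0,"dz": -0.15,"wx": 0,"wy": -0.35,"wz": 0}]'

```text
time_s: 10.33
tcp_pos: [0.574, 0.1198, 0.1532]
eef_rot: [-1.2, 65.0, 164.9]
contact_force: [-0.0, 0.2, 0.6]
gripper_width: 0.0003
```

```bash
python3 st.py; python3 pic.py 7
```

```text
t 10.33 case tcp [ 0.0284 -0.0014  0.1532] w 0.0003 F case [-0.08  0.21  0.61] M [ 0.11 -1.19 -0.03]
tool x in case [-0.423  0.005 -0.906] tool y [ 0.006 -1.    -0.009]
tilt 0.437 tips [ 0.0237 -0.0014  0.1432]
along r 0.0964 perp -0.0137 lever est(if contact) 0.505 Fperp -0.33 Fax 0.52
```

View pics/sc7.png

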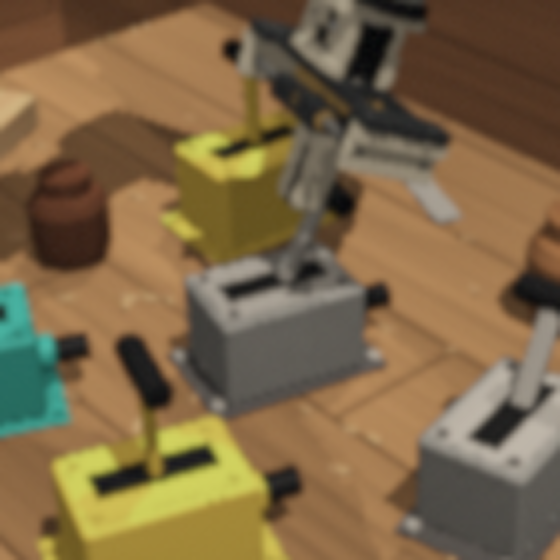

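The lever, bar at crop (340,195), is now well over to on and past the 0.35 block, so the latch cleared. Finishing gently to the on stop.

Request:
arm_command --plan '[{"dx": 0,"dy": 0,"dz": -0.13,"wx": 0,"wy": -0.3,"wz": 0},{"dx": 0,"dy": 0,"dz": -0.13,"wx": 0,"wy": -0.2,"wz": 0}]'

```text
time_s: 10.55
tcp_pos: [0.58, 0.1175, 0.1489]
eef_rot: [-0.9, 62.5, 165.1]
contact_force: [-0.6, -0.2, 0.6]
gripper_width: 0.0005
```

```bash
python3 st.py
```

```text
t 10.55 case tcp [ 0.0348 -0.0021  0.1489] w 0.0005 F case [-0.54 -0.3   0.62] M [-0.1  -1.39  0.05]
tool x in case [-0.462  0.004 -0.887] tool y [ 0.005 -1.    -0.007]
tilt 0.481 tips [ 0.0297 -0.0021  0.1391]
along r 0.0949 perp -0.0103 lever est(if contact) 0.583 Fperp -0.77 Fax 0.3
```

Request:
arm_command --plan '[{"dx": -0.03,"dy": 0,"dz": -0.1,"wx": 0,"wy": 0,"wz": 0},{"dx": 0,"dy": 0,"dz": -0.06,"wx": 0,"wy": 0,"wz": 0}]'

```text
time_s: 10.72
tcp_pos: [0.5831, 0.1162, 0.147]
eef_rot: [-0.8, 62.3, 165.1]
contact_force: [-6.6, 4.7, 12.2]
gripper_width: 0.0006
```

```bash
python3 st.py
```

```text
t 10.72 case tcp [ 0.0381 -0.0026  0.147 ] w 0.0006 F case [-7.6   2.9  12.19] M [ 0.78  2.93 -0.41]
tool x in case [-0.465  0.004 -0.885] tool y [ 0.004 -1.    -0.007]
tilt 0.484 tips [ 0.0329 -0.0025  0.1373]
along r 0.0947 perp -0.0068 lever est(if contact) 0.622 Fperp -12.4 Fax 7.25
```

On stop reached (about 0.62 rad, 14 N). Backing off at once.

Request:
arm_command --plan '[{"dx": -0.05,"dy": 0,"dz": 0.25,"wx": 0,"wy": 0,"wz": 0},{"dx": 0,"dy": 0,"dz": 0.4,"wx": 0,"wy": 0,"wz": 0},{"dx": 0,"dy": 0,"dz": 0.3,"wx": 0,"wy": 0,"wz": 0}]'

```text
time_s: 10.97
tcp_pos: [0.5669, 0.12, 0.1563]
eef_rot: [-0.7, 62.3, 165.2]
contact_force: [-0.0, 0.3, 0.3]
gripper_width: 0.0001
```

```bash
python3 st.py
```

```text
t 10.97 case tcp [ 0.0214 -0.003   0.1563] w 0.0001 F case [-0.12  0.31  0.34] M [ 0.04 -1.52  0.03]
tool x in case [-0.464  0.004 -0.886] tool y [ 0.004 -1.    -0.006]
tilt 0.483 tips [ 0.0163 -0.0029  0.1465]
along r 0.0952 perp -0.0258 lever est(if contact) 0.43 Fperp -0.26 Fax 0.24
```

Request:
arm_command --plan '[{"dx": -0.8,"dy": 0,"dz": 0.5,"wx": 0,"wy": 0.3,"wz": 0},{"dx": -0.9,"dy": 0,"dz": 0.5,"wx": 0,"wy": 0.8,"wz": 0},{"dx": -0.9,"dy": 0,"dz": 0.5,"wx": 0,"wy": 0.9,"wz": 0},{"dx": -0.9,"dy": 0,"dz": 0.5,"wx": 0,"wy": 0.9,"wz": 0},{"dx": -0.9,"dy": 0,"dz": 0.5,"wx": 0,"wy": 0.9,"wz": 0},{"dx": -0.9,"dy": 0,"dz": 0.5,"wx": 0,"wy": 0.9,"wz": 0},{"dx": -0.5,"dy": 0,"dz": 0.5,"wx": 0,"wy": 0,"wz": 0},{"dx": 0,"dy": 0.8,"dz": 0.5,"wx": 0,"wy": 0,"wz": 0},{"dx": 0,"dy": -0.8,"dz": 0.5,"wx": 0,"wy": 0,"wz": 0},{"dx": 0,"dy": 0,"dz": 0,"wx": 0,"wy": 0,"wz": 0},{"dx": 0,"dy": 0,"dz": 0,"wx": 0,"wy": 0,"wz": 0}]'

```text
time_s: 11.88
tcp_pos: [0.5102, 0.1329, 0.301]
eef_rot: [-12.8, 85.2, 153.3]
contact_force: [-0.3, -0.7, -0.6]
gripper_width: 0.0005
```

```bash
python3 st.py; python3 pic.py 8
python3 - <<'E'
from plant import r
from h import *
im,d=r.capture("top"); cv2.imwrite("pics/top8.png",im[:,:,::-1]); np.savez("top8.npz",im=im,d=d,**{k:np.array(v) for k,v in r.camera_model("top").items()})
im,d,P,f,z=load('top8')
for nm,c,yaw,(x0,y0,x1,y1) in (('A',C,-14.4,(250,155,315,245)),('B',np.array([.561,-.1146,0]),13.,(342,155,402,240))):
    Q=P[y0:y1,x0:x1].reshape(-1,3); I=im[y0:y1,x0:x1].reshape(-1,3).astype(int)
    e=np.array([np.cos(np.radians(yaw)),np.sin(np.radians(yaw)),0])
    b=(d[y0:y1,x0:x1]>0).ravel()&(Q[:,2]>.125)&(Q[:,2]<.175)&(I.max(1)<70)
    m=np.median(Q[b],0); print(nm,b.sum(),m, 'angle',np.arcsin((m-c)@e/.1))
E
```

```text
t 11.88 case tcp [-0.0368 -0.0046  0.301 ] w 0.0005 F case [-0.13 -0.74 -0.64] M [-0.12 -0.27 -0.01]
tool x in case [-0.081  0.018 -0.997] tool y [ 0.008 -1.    -0.018]
tilt 0.081 tips [-0.0377 -0.0044  0.29  ]
along r 0.2372 perp -0.0562 lever est(if contact) -0.284 Fperp -0.07 Fax -0.64
A 213 [0.6006523  0.10996626 0.15041632] angle 0.601622961323703
B 235 [ 0.61439616 -0.09945207  0.15136989] angle 0.5875837470030124
```

View pics/sc8.png

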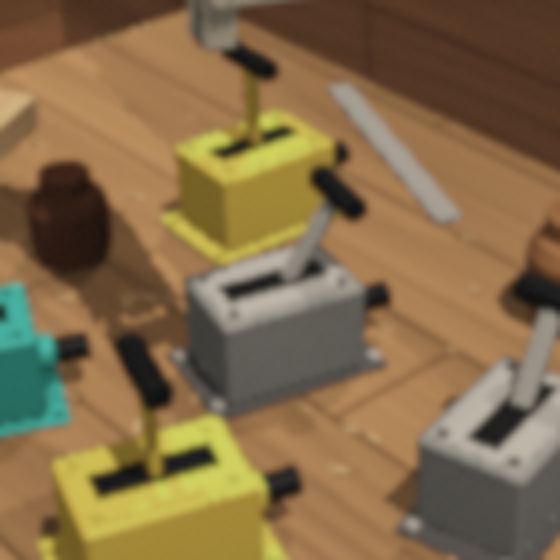

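View pics/top8.png

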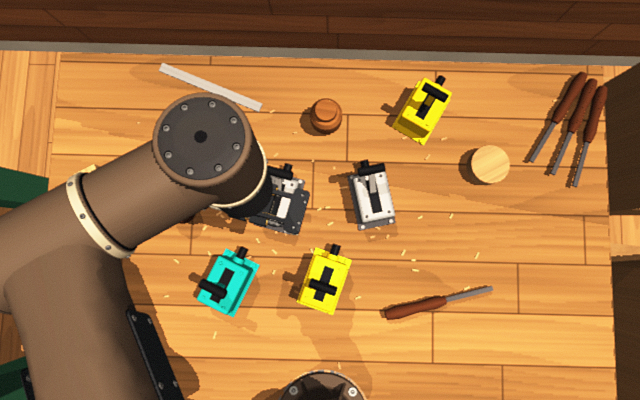

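Lever A stands at about 0.60 rad, bar at crop (340,190), and B reads 0.59. The arm is well clear, with tips at z 0.29. Handing in.

```bash
python3 -c "
from plant import r
print(r.close_job())"
```

```text
the job is handed in; nothing more can be done
None
```

I reset the tripped switch and handed the job in at about 12 s of the 72 s allowed. No verdict was reported. The tripped one was the left grey switch, with its lever starting at about 0.235 rad.

- **Off:** with closed fingertips I pushed the lever away from the conduit. The latch started at about -0.27 rad with around 5 N. I felt the hard stop at about -0.48 rad, peaking at roughly 13 N.
- **On:** I then threw it towards the conduit. It passed the 0.35 rad block with no noticeable resistance, so the latch had cleared. It reached the on stop at about 0.62 rad, and I lifted clear.

**Last checks:** the top camera put the reset lever at about 0.60 rad and the other at about 0.59 rad, both on. The caddy, wood blank and gouge visible in the last top view look unmoved. The smaller caddy was hidden by the arm there, but it looks unmoved in the side view. The fingertips are about 0.29 m above the bench, touching nothing.

**Closest margin:** contact with the on stop briefly read about 14.6 N at the wrist, just under the 15 N limit. The force was only read at the end of each move, so the true peak could have been slightly different. I backed off at once.

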